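# Put away the microscope eyepieces and cap the tube

### The arm

A 6-joint arm with a two-finger parallel gripper is mounted at the origin on the work surface. World frame = base frame: x ahead of the robot, y to its left, z up, the work surface at z = 0. Lengths are in m, angles in rad, forces in N, time in s.
With the tool pointing down it reaches from about 0.4 to 0.825 m from the base axis. Payload 7 kg.
Tool frame: the origin (TCP) lies on the centre line of the jaws, within the pads' length; the fingertips stand 19 mm ahead of it and the grasp point (between the pads) is the TCP; z points along the fingers, y is the line along which they close (so a half turn about z gives the same grasp; the last joint's range is limited). The gripper opens to 88 mm and grips with 3 to 60 N. Pads are 19 mm wide; open, the fingers measure 130 mm over their backs; the gripper's body (78 mm by 193 mm) begins 47 mm behind the grasp point.
Start: joints at [-0.865, 0.359, 0.012, 0, -1.224, -0.288], TCP at [0.274, -0.617, 0.246] pointing down, gripper open.
Joint ranges: [-3.07, 3.07], [-1.43, 2.12], [-1.02, 1.25], [-3.03, 1.67], [-3.05, -0], [-3.03, 3.03]. Speed limits (rad/s): [2.39, 2.39, 3.01, 3.14, 3.14, 3.14].

### API

Orientations are given as [roll, pitch, yaw] about the fixed x, y, z axes, in that order (R = Rz(yaw) Ry(pitch) Rx(roll)).
In Python, from station import arm, imaging, models gives the robot as it stands.
- The arm moves only by the tool play_rows, never from a script. Its arguments are lists of equal length, an entry for each row: "travel": the shift along the tool's x, y, z in units of 25 mm (1.0 is 25 mm), a list of three; "twist": the turn about the tool's z in units of 0.15 rad (1.0 is 0.15 rad). A call has 1 to 8 rows; each row shifts and turns the commanded pose from where the row before left it, along the tool's axes as they then stand; what a row does not reach is not made up. A row lasts 1/8 s, in which the tool goes at most 62.5 mm and 10.7 degrees, less where a joint would pass 70% of its speed; a pose out of reach is approached as far as the arm can. A call with a number of a shift or a turn outside -1 to 1 is refused whole. A call with a gripper value outside its range is refused whole. "fingers" is the opening, from 0 (shut) to 1 (fully open), set as the call begins (left out, the last holds). The fingers move at their own pace and stop on an object; "newtons" is the grip in N (left out, the last holds). Time passes only in rows, so rows that do not move let the fingers close. It gives the time, the measured TCP pose, the force, the opening and the grip force at its end, in the units of the state.
- arm.get_state(): the state, without advancing time (a new reading comes with each control period).
- imaging.grab_frame(name): name is "side" or "top"; returns a dict with "pixels" (420x560x3 uint8, red, green, blue), "fx", "fy", "cx", "cy" (pixels), "distortion" ([k1, k2, p1, p2, k3] as OpenCV has them; the pictures are not rectified), "R" (3x3) and "t" (3): a world point X has camera coordinates R X + t. Camera axes: x right, y down, z forward; pixel columns grow to the right and rows downward; lengths in m; the calibration is good to about 2 mm. A picture is of the moment at which its call begins. There is no depth.
- arm.job_done(): hands the job in; it is judged then, once.
Trained networks look in the newest picture that a camera, given by its name, has taken for a name from the list of things; names that differ only in an ending like _2 or _b are one class to them, and where a whole thing is asked for, a point or a joint stands for the part that bears it (a point fixed in the world has none). Each returns a list of dicts, best first, with "confidence" (0 to 1); they miss things now and then, are a little off and sometimes report something else, mostly with a low value. They report only what shows in the picture. A call takes as long as a camera call. They do not tell look-alikes from the thing itself.
- models.boxes_of(name, camera): "extent" ([centre column, centre row, width, height] in pixels, round what is visible of it).
- models.silhouettes(name, camera): "pixels" (420x560 bool, what is visible of it) and "extent" ([centre column, centre row, width, height] in pixels, round what is visible of it).
The state is a dict: "t": time; "q": joint angles; "qd": joint speeds; "joint_efforts": joint torques, N m; "eef_pos": TCP position; "ee_rot": TCP orientation; "force": force on the tool from outside, world axes, zero at the start; "moment": the same for the moment, N m; "width": finger opening in m; "gripper_force": force on a finger pad.
Only numpy, scipy, OpenCV 4.12 (cv2) and the standard library are available. Lean on these libraries where they do the work, as an engineer would, in place of code of your own. Each camera call takes 0.05 s, during which the arm holds its last target. There are 200 camera calls.

### The job

Put the microscope optics away, in this order: draw the middle-sized eyepiece straight up out of the white upright tube and stand it in the middle-sized round rest; close the empty tube with the black dust cap; then stand the small eyepiece in the small rest, and last the large eyepiece in the large rest. Each eyepiece ends upright, barrel down, on the floor of its rest, and the cap sits level, fully down over the tube. Leave the aluminium spacer barrel and the white solder spool where they stand.

Things in the scene. Friction and masses are not known exactly. Their poses are not given: they have to be found in the camera images.
- eyepiece_small: Small eyepiece, loose, standing upright on its barrel on the bench: steel barrel 20 mm diameter and 26 mm long below, black ribbed cylindrical head 26 mm diameter and 24 mm tall above, lens on top; 50 mm tall in all. About 60 g. Origin: centre of the barrel's underside; z up along its axis.
- eyepiece_middle: Middle eyepiece, loose, standing in the tube's bore, only its black ribbed head showing: head 44 mm diameter, 28 mm tall, resting on the tube's rim; steel barrel below it 32 mm diameter, 38 mm long, in the tube; 66 mm tall in all. Not locked: slides straight up, free after 38 mm. 140 g. Origin: centre of the barrel's underside (at first 12 mm above the bench, head from 50 to 78 mm); z up its axis.
- eyepiece_large: Large eyepiece, loose, standing upright on its barrel on the bench: steel barrel 48 mm diameter and 36 mm long below, black ribbed cylindrical head 60 mm diameter and 26 mm tall above, lens on top; 62 mm tall in all. About 220 g. Origin: centre of the barrel's underside; z up along its axis.
- dust_cap: Black dust cap, loose, mouth down on the bench: 66 mm outside diameter, 22 mm tall, with a grip knob 22 mm diameter, 22 mm tall on top (44 mm in all). Inside 60 mm diameter, 18 mm deep: slips loosely over the tube until its inner top rests on the tube's rim, its origin then 32 mm above the tube's. 50 g. Origin: centre of the skirt's lower edge; z up its axis.
- tube: White upright tube, fixed to the bench: outside diameter 46 mm, rim 50 mm above the bench, bore 33.5 mm (1.5 mm wider than the barrel in it) from the rim down to 6 mm above the bench, round foot 80 mm diameter and 6 mm thick, small black screw head on its side. Origin: centre of the foot's underside, on the bench; z up along the bore.
- rest_small: Small round grey rest, a shallow open dish fixed to the bench: 44 mm outside diameter, 36 mm inside, rim 12 mm above the bench, floor 4 mm above the bench. Origin: centre of its underside, on the bench.
- rest_middle: Middle-sized round grey rest, a shallow open dish fixed to the bench: 60 mm outside diameter, 50 mm inside, rim 12 mm above the bench, floor 4 mm above the bench. Origin: centre of its underside, on the bench.
- rest_large: Large round grey rest, a shallow open dish fixed to the bench: 78 mm outside diameter, 68 mm inside, rim 12 mm above the bench, floor 4 mm above the bench. Origin: centre of its underside, on the bench.
- spacer: Bystander: plain aluminium spacer barrel, 36 mm diameter and 40 mm tall with a dark disc on top, standing loose among the things; it stays where it is. Origin: centre of its underside.
- spool: Bystander: small white solder spool, 38 mm diameter, 28 mm tall, dark hub hole on top, standing loose among the things; it stays where it is. Two unlisted low bystanders, a brass tin (32 mm diameter, 20 mm tall) and a wooden bit block (28 mm square, 26 mm tall), stand among the things likewise. Origin: centre of its underside.
Not all that is in view belongs to the job. Leave any brown or red look-alike of the rest_middle alone.

How it is judged:
By the outcome, as a careful person would: the job done as asked, in the order asked, and still so for the second after the job is handed in, with the robot touching nothing.
It also fails if it takes over 128 s, if anything falls off the work surface, if the arm or the gripper's body presses on something with over 40 N, if the wrist force passes 120 N, or if a joint passes its speed limit or range.

## Working session

There is one attempt and no reset: what is moved stays moved. The work goes in short steps, Python scripts to look and compute and a tool call to move; the robot and the scene stay as the last step left them, time stands still between calls to the robot, and variables do not carry over. Pictures are saved under pics/ and viewed, at most 14 in all, crops included, and the job is handed in when it is done.

Besides the shell and the picture viewer there is one more tool, called after "Call:" by a JSON object that holds its "op" and its "data", one argument or row to a line. play_rows: Moves the arm, as the interface text tells. Shifts and turns lie within -1 to 1; 1 stands for 25 mm of shift or 0.15 rad of turn. Its arguments: {"type":"object","properties":{"travel":{"type":"array","items":{"type":"array","items":{"type":"number"}}},"twist":{"type":"array","items":{"type":"number"}},"fingers":{"type":"number"},"newtons":{"type":"number"}},"required":["travel","twist"]}

```bash
ls; mkdir -p pics; python3 - <<'E'
from station import arm, imaging, models
import cv2
for n in ("side","top"):
    f=imaging.grab_frame(n); cv2.imwrite(f"pics/{n}0.png",f["pixels"][:,:,::-1])
    print(n,f["fx"],f["fy"],f["cx"],f["cy"],f["distortion"],f["R"],f["t"])
    for k in "eyepiece_small eyepiece_middle eyepiece_large dust_cap tube rest_small rest_middle rest_large spacer spool".split():
        print(k,[([round(float(v)) for v in b["extent"]],round(float(b["confidence"]),2)) for b in models.boxes_of(k,n)][:4])
print(arm.get_state())
E
```

```text
pics
side 451.4034605124578 451.4034605124578 274.4723538027701 213.46555958916963 [-0.03751384  0.          0.          0.          0.        ] [[-9.97379511e-01 -7.23427874e-02 -7.95474122e-04]
 [-4.32711140e-02  6.05312233e-01 -7.94811117e-01]
 [ 5.79803619e-02 -7.92693902e-01 -6.06856371e-01]] [0.54316749 0.04393888 0.91877517]
eyepiece_small [([308, 330, 16, 35], 0.82), ([260, 193, 22, 19], 0.73), ([247, 246, 35, 27], 0.72)]
eyepiece_middle [([245, 223, 24, 24], 0.71)]
eyepiece_large [([326, 237, 34, 40], 0.69), ([286, 172, 17, 15], 0.66)]
dust_cap [([239, 312, 41, 42], 0.81)]
tube [([245, 245, 40, 30], 0.72), ([266, 151, 17, 16], 0.69)]
rest_small []
rest_middle [([260, 192, 26, 17], 0.92), ([225, 175, 28, 17], 0.83), ([220, 208, 32, 23], 0.76), ([337, 181, 25, 17], 0.59)]
rest_large [([315, 154, 28, 20], 0.63)]
spacer [([311, 195, 13, 26], 0.59)]
spool [([287, 174, 13, 19], 0.66), ([239, 314, 38, 38], 0.21)]
top 502.18929411342566 502.18929411342566 288.4301456556207 213.9260299198221 [-0.00307795  0.          0.          0.          0.        ] [[ 1.69953079e-04 -9.99979925e-
[... 631 characters left out ...]

spool [([392, 224, 21, 20], 0.53)]
{'t': 1.1, 'q': array([-8.64928502e-01,  3.58577438e-01,  1.18788528e-02,  1.82340151e-05,
       -1.22407013e+00, -2.88068850e-01]), 'qd': array([-0.00187505,  0.00154606, -0.00082232,  0.000384  ,  0.00010948,
        0.00171081]), 'joint_efforts': array([-4.16120838e-04, -5.82405603e+01,  2.93296945e+01,  7.00242966e+00,
        1.23023114e-02, -7.17001029e-06]), 'eef_pos': array([ 0.27383123, -0.61693924,  0.24556991]), 'ee_rot': array([-3.14156130e+00, -8.59681734e-06, -2.72378748e+00]), 'force': array([ 1.38989433,  1.17583405, -0.09683705]), 'moment': array([ 0.02798809,  0.02801919, -0.00218621]), 'gripper_force': 0.0, 'width': 0.08783830989204129}
```

```bash
python3 - <<'E'
import cv2
a=cv2.imread("pics/top0.png")[110:340,110:500]; cv2.imwrite("pics/top0c.png",cv2.resize(a,None,fx=2.05,fy=2.05,interpolation=cv2.INTER_CUBIC))
a=cv2.imread("pics/side0.png")[120:370,170:420]; cv2.imwrite("pics/side0c.png",cv2.resize(a,None,fx=2.4,fy=2.4,interpolation=cv2.INTER_CUBIC))
E
```

```text
(no output)
```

View pics/top0c.png

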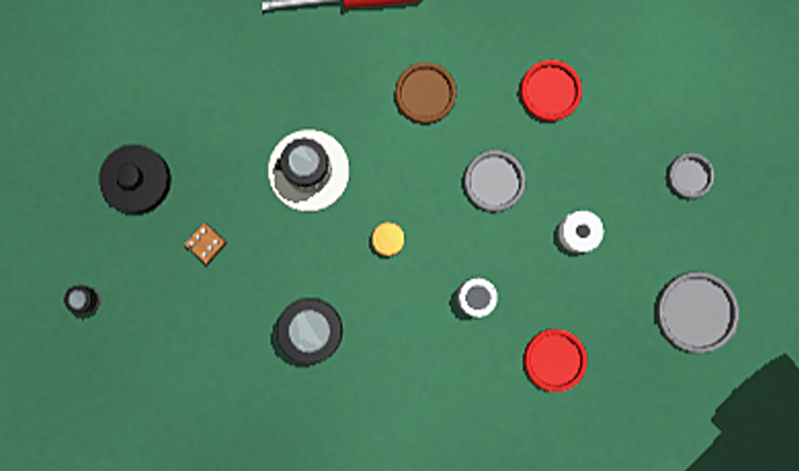

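View pics/side0c.png

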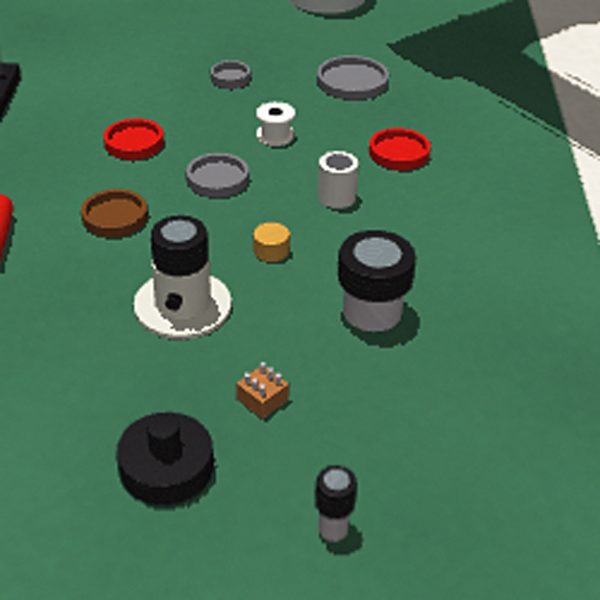

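```bash
cat > loc.py <<'E'
import numpy as np, cv2
from scipy.optimize import minimize
from station import arm, imaging, models
C=dict(small=[(0,.026,.010),(.026,.050,.013)],middle=[(0,.038,.016),(.038,.066,.022)],
 large=[(0,.036,.024),(.036,.062,.030)],cap=[(0,.022,.033),(.022,.044,.011)],
 tube=[(0,.006,.040),(.006,.050,.023)],rs=[(0,.012,.022)],rm=[(0,.012,.030)],rl=[(0,.012,.039)],
 spacer=[(0,.040,.018)],spool=[(0,.028,.019)],tin=[(0,.020,.016)],block=[(0,.026,.014)])
C["tube+middle"]=C["tube"]+[(.050,.078,.022)]
C["tube+cap"]=[(0,.006,.04),(.006,.05,.023),(.032,.054,.033),(.054,.076,.011)]
def proj(f,P): return cv2.projectPoints(np.float64(P),cv2.Rodrigues(f["R"])[0],f["t"],
   np.array([[f["fx"],0,f["cx"]],[0,f["fy"],f["cy"]],[0,0,1.]]),np.float64(f["distortion"]))[0][:,0]
def ray(f,uv,z):
    K=np.array([[f["fx"],0,f["cx"]],[0,f["fy"],f["cy"]],[0,0,1.]])
    d=f["R"].T@np.append(cv2.undistortPoints(np.float64([[uv]]),K,np.float64(f["distortion"]))[0,0],1); c=-f["R"].T@f["t"]
    return (c+d*(z-c[2])/d[2])[:2]
def fg(f):
    p=f["pixels"].astype(float); return ((p[...,1]-p[...,0])/(p.max(2)+1)<.22).astype(np.float32)
S=4
def render(f,cyl,xy,z0,x0,y0,n):
    a=np.linspace(0,2*np.pi,40); m=np.zeros((n*S,n*S),np.uint8)
    for lo,hi,r in cyl:
        P=[(xy[0]+r*np.cos(t),xy[1]+r*np.sin(t),z0+h) for h in(lo,hi) for t in a]
        q=(proj(f,P)-[x0,y0]+.5)*S-.5
        cv2.fillConvexPoly(m,np.round(cv2.convexHull(q.astype(np.float32))*16).astype(int),1,shift=4)
    return cv2.resize(m.astype(np.float32),(n,n),interpolation=cv2.INTER_AREA)
def fit(f,name,guess,z0=0,n=90):
    M=fg(f); u=proj(f,[(*guess,z0+.02)])[0]; x0,y0=(np.round(u)-n//2).astype(int)
    W=M[max(y0,0):y0+n,max(x0,0):x0+n]
    if W.shape!=(n,n): return None,0
    # keep only what lies near the model
    near=cv2.dilate(render(f,C[name],guess,z0,x0,y0,n),np.ones((15,15)))>0; W=W*near
    def cost(v):
        m=render(f,C[name],v,z0,x0,y0,n); return 1-np.minimum(m,W).sum()/np.maximum(m,W).sum()
    r=minimize(cost,guess,method="Nelder-Mead",options=dict(initial_simplex=np.array(guess)+[[0,0],[.006,0],[0,.006]],xatol=1e-4,fatol=1e-4))
    return r.x,1-r.fun
E
python3 - <<'E'
from loc import *
px={"small":(150,255,.04),"tube+middle":(260,193,.006),"large":(260,271,.06),"cap":(175,197,.02),"rs":(447,195,.012),"rm":(351,198,.012),"rl":(450,262,.012),
"spacer":(343,255,.04),"spool":(394,223,.028),"tin":(299,226,.02),"block":(210,229,.026)}
T=imaging.grab_frame("top");F=imaging.grab_frame("side")
for k,(u,v,z) in px.items():
    g=ray(T,(u,v),z); a,ia=fit(T,k,g); b,ib=fit(F,k,a)
    print(k,g.round(3),a.round(4),round(ia,2),b.round(4) if b is not None else b,round(ib,2), "r",np.hypot(*a).round(3))
E
```

```text
small [0.47  0.292] [0.4688 0.2941] 0.85 [0.4699 0.2934] 0.89 r 0.553
tube+middle [0.594 0.083] [0.5947 0.0832] 0.97 [0.5955 0.0807] 0.93 r 0.6
large [0.44  0.079] [0.44   0.0786] 0.95 [0.4406 0.076 ] 0.95 r 0.447
cap [0.584 0.25 ] [0.5852 0.2516] 0.92 [0.5865 0.2485] 0.94 r 0.637
rs [ 0.589 -0.289] [ 0.5886 -0.2901] 0.93 [ 0.5891 -0.2955] 0.89 r 0.656
rm [ 0.583 -0.098] [ 0.584  -0.0984] 0.96 [ 0.5844 -0.1032] 0.93 r 0.592
rl [ 0.456 -0.292] [ 0.4561 -0.2933] 0.96 [ 0.4561 -0.2984] 0.96 r 0.542
spacer [ 0.47  -0.079] [ 0.4704 -0.0788] 0.94 [ 0.4707 -0.0824] 0.89 r 0.477
spool [ 0.532 -0.18 ] [ 0.5337 -0.1797] 0.95 [ 0.5337 -0.1841] 0.9 r 0.563
tin [0.527 0.005] [0.5267 0.0059] 0.95 [0.5274 0.0011] 0.94 r 0.527
block [0.521 0.179] [0.5224 0.1816] 0.79 [0.5236 0.1831] 0.76 r 0.553
```

Could be mistaken for the middle eyepiece: the small one at top (150,255) and the large one at (260,271). The one I want is at (260,190), seated in the white tube. Could be mistaken for rest_middle: brown (318,155), red (379,155) and red (380,286). I choose the grey one at (351,198), which fits at 60 mm diameter. I'll check that choice in one crop.

```bash
python3 - <<'E'
import cv2
a=cv2.imread("pics/top0.png")[140:240,230:410]; cv2.imwrite("pics/close.png",cv2.resize(a,None,fx=4,fy=4,interpolation=cv2.INTER_CUBIC))
E
```

```text
(no output)
```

View pics/close.png

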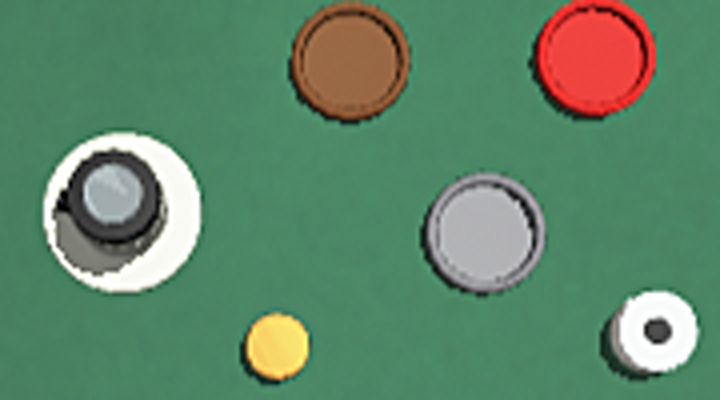

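Call:
{"op": "play_rows", "data": {
  "travel": [
    [0,0,0],
    [0,0,0],
    [0,0,0],
    [-0.45,1,0],
    [-0.45,1,0],
    [-0.45,1,0],
    [-0.45,1,0],
    [-0.45,1,0]
  ],
  "twist": [0.93,0.93,0.925,0,0,0,0,0],
  "fingers": 1
}}

```text
t: 2.2
eef_pos: [0.3304, -0.4911, 0.2457]
ee_rot: [-3.141, 0.0, 3.142]
force: [0.4, 0.4, -0.2]
width: 0.0877
gripper_force: 0.0
```

The crop confirms both choices: the grey dish is at (351,198), and the black head is seated in the white tube at (260,190).

Call:
{"op": "play_rows", "data": {
  "travel": [
    [-0.441,0.955,0],
    [-0.441,0.955,0],
    [-0.441,0.955,0],
    [-0.441,0.955,0],
    [-0.441,0.955,0],
    [-0.441,0.955,0],
    [-0.441,0.955,0],
    [-0.441,0.955,0]
  ],
  "twist": [0,0,0,0,0,0,0,0]
}}

```text
t: 3.2
eef_pos: [0.4186, -0.3001, 0.2458]
ee_rot: [-3.141, 0.0, -3.142]
force: [0.1, 0.1, 0.3]
width: 0.0875
gripper_force: 0.0
```

Call:
{"op": "play_rows", "data": {
  "travel": [
    [-0.441,0.955,0],
    [-0.441,0.955,0],
    [-0.441,0.955,0],
    [-0.441,0.955,0],
    [-0.441,0.955,0],
    [-0.441,0.955,0],
    [-0.441,0.955,0],
    [-0.441,0.955,0]
  ],
  "twist": [0,0,0,0,0,0,0,0]
}}

```text
t: 4.2
eef_pos: [0.5068, -0.1091, 0.2458]
ee_rot: [3.142, 0.001, -3.142]
force: [-0.3, 0.3, 0.1]
width: 0.0878
gripper_force: 0.0
```

Call:
{"op": "play_rows", "data": {
  "travel": [
    [-0.441,0.955,0.6],
    [-0.441,0.955,0.6],
    [-0.441,0.955,0.6],
    [-0.441,0.955,0.6],
    [-0.441,0.955,0.6],
    [-0.441,0.955,0.6],
    [-0.441,0.955,0.6],
    [-0.441,0.955,0.6]
  ],
  "twist": [0,0,0,0,0,0,0,0]
}}

```text
t: 5.2
eef_pos: [0.5954, 0.0827, 0.1245]
ee_rot: [-3.142, -0.0, -3.142]
force: [-0.2, -1.3, -0.1]
width: 0.0876
gripper_force: 0.0
```

Call:
{"op": "play_rows", "data": {
  "travel": [
    [0,0,0.7],
    [0,0,0.7],
    [0,0,0.7],
    [0,0,0],
    [0,0,0]
  ],
  "twist": [0,0,0,0,0]
}}

```text
t: 5.82
eef_pos: [0.595, 0.0808, 0.0735]
ee_rot: [3.142, 0.001, 3.141]
force: [0.1, 0.0, 0.0]
width: 0.0877
gripper_force: 0.0
```

Call:
{"op": "play_rows", "data": {
  "travel": [
    [0,0,0],
    [0,0,0],
    [0,0,0],
    [0,0,0],
    [0,0,0],
    [0,0,0],
    [0,0,0],
    [0,0,0]
  ],
  "twist": [0,0,0,0,0,0,0,0],
  "fingers": 0,
  "newtons": 12
}}

```text
t: 6.82
eef_pos: [0.595, 0.0818, 0.0733]
ee_rot: [3.141, 0.001, -3.141]
force: [-0.8, 5.9, 1.1]
width: 0.0436
gripper_force: 12.0
```

Call:
{"op": "play_rows", "data": {
  "travel": [
    [0,0.04,0],
    [0,0,0],
    [0,0,0]
  ],
  "twist": [0,0,0],
  "newtons": 15
}}

```text
t: 7.2
eef_pos: [0.5949, 0.082, 0.0732]
ee_rot: [-3.142, 0.0, -3.141]
force: [1.3, 1.2, 1.2]
width: 0.0436
gripper_force: 15.0
```

Force is centred now. I'll raise it straight up.

Call:
{"op": "play_rows", "data": {
  "travel": [
    [0,0,-0.4],
    [0,0,-0.4],
    [0,0,-0.4],
    [0,0,-0.4]
  ],
  "twist": [0,0,0,0],
  "newtons": 20
}}

```text
t: 7.7
eef_pos: [0.5943, 0.0818, 0.1139]
ee_rot: [-3.141, -0.0, 3.142]
force: [0.4, -0.0, -1.8]
width: 0.0434
gripper_force: 20.0
```

Call:
{"op": "play_rows", "data": {
  "travel": [
    [0,0,-0.6],
    [0,0,-0.6],
    [0,0,-0.6],
    [0,0,-0.6]
  ],
  "twist": [0,0,0,0]
}}

```text
t: 8.2
eef_pos: [0.5947, 0.0821, 0.1743]
ee_rot: [3.141, 0.0, -3.142]
force: [0.5, 0.5, -2.3]
width: 0.0438
gripper_force: 20.0
```

```bash
python3 - <<'E'
from loc import *
f=imaging.grab_frame("side"); print(arm.get_state()["eef_pos"])
cv2.imwrite("pics/s1.png",cv2.resize(f["pixels"][100:300,140:380,::-1],None,fx=2.5,fy=2.5))
E
```

```text
[0.59573082 0.08231439 0.17643616]
```

View pics/s1.png

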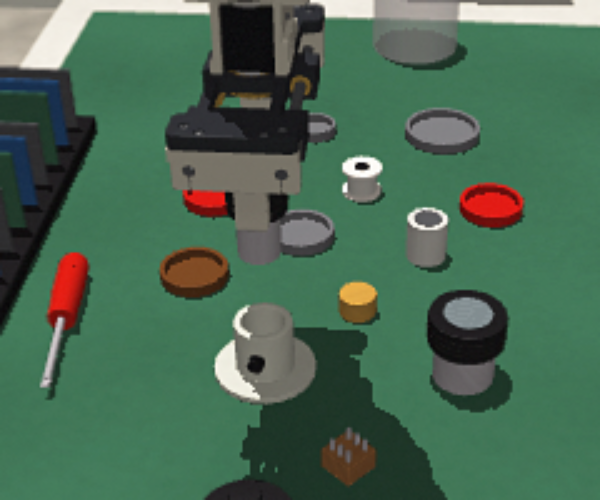

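The middle eyepiece is out and upright at full grip; the tube, at (265,350) in the crop, is empty.

Call:
{"op": "play_rows", "data": {
  "travel": [
    [0.0575,-0.9125,0],
    [0.0575,-0.9125,0],
    [0.0575,-0.9125,0],
    [0.0575,-0.9125,0],
    [0.0575,-0.9125,0],
    [0.0575,-0.9125,0],
    [0.0575,-0.9125,0],
    [0.0575,-0.9125,0]
  ],
  "twist": [0,0,0,0,0,0,0,0]
}}

```text
t: 9.25
eef_pos: [0.5825, -0.1025, 0.1727]
ee_rot: [-3.141, -0.001, 3.141]
force: [0.1, -0.3, -1.4]
width: 0.0435
gripper_force: 20.0
```

Call:
{"op": "play_rows", "data": {
  "travel": [
    [0,0,0.7],
    [0,0,0.7],
    [0,0,0.7],
    [0,0,0.7],
    [0,0,0.6],
    [0,0,0.5],
    [0,0,0],
    [0,0,0]
  ],
  "twist": [0,0,0,0,0,0,0,0]
}}

```text
t: 10.25
eef_pos: [0.5836, -0.1005, 0.076]
ee_rot: [-3.141, 0.001, -3.141]
force: [0.6, 0.0, -1.9]
width: 0.0433
gripper_force: 20.0
```

```bash
python3 - <<'E'
from loc import *
f=imaging.grab_frame("side"); print(arm.get_state()["eef_pos"],arm.get_state()["force"])
cv2.imwrite("pics/s2.png",cv2.resize(f["pixels"][120:260,180:360,::-1],None,fx=4,fy=4))
E
```

```text
[ 0.58369337 -0.10037775  0.07618597] [-0.34517497  0.42149832 -2.8536093 ]
```

View pics/s2.png

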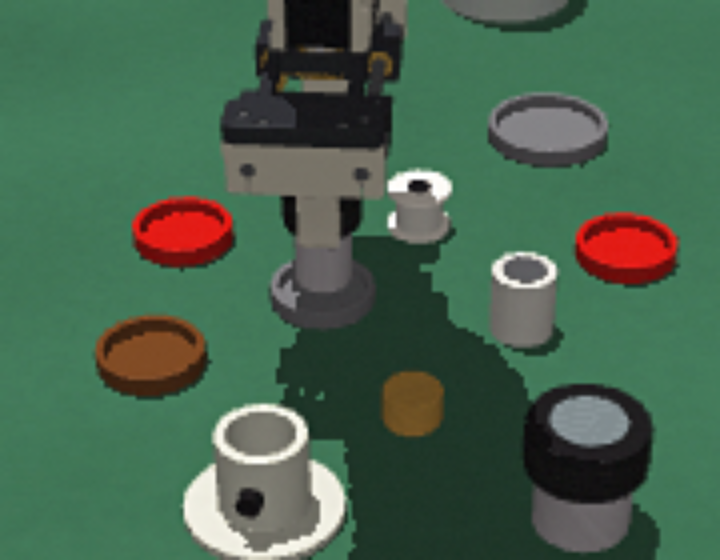

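The barrel at (320,265) in the crop is inside the grey dish, centred, about 10 mm above its floor. I'll lower it gently.

Call:
{"op": "play_rows", "data": {
  "travel": [
    [0,0,0.15],
    [0,0,0.15],
    [0,0,0.08],
    [0,0,0]
  ],
  "twist": [0,0,0,0]
}}

```text
t: 10.8
eef_pos: [0.583, -0.1004, 0.0658]
ee_rot: [-3.142, -0.0, -3.141]
force: [-0.1, -0.1, -1.6]
width: 0.0436
gripper_force: 20.0
```

Call:
{"op": "play_rows", "data": {
  "travel": [
    [0,0,0.04],
    [0,0,0]
  ],
  "twist": [0,0]
}}

```text
t: 11.05
eef_pos: [0.5834, -0.1004, 0.0652]
ee_rot: [-3.142, 0.0, -3.141]
force: [0.6, -0.0, -1.5]
width: 0.0433
gripper_force: 20.0
```

Call:
{"op": "play_rows", "data": {
  "travel": [
    [0,0,0.04],
    [0,0,0]
  ],
  "twist": [0,0]
}}

```text
t: 11.3
eef_pos: [0.5836, -0.1004, 0.0652]
ee_rot: [-3.141, 0.001, -3.141]
force: [-2.5, 0.6, 8.3]
width: 0.0434
gripper_force: 20.0
```

Call:
{"op": "play_rows", "data": {
  "travel": [
    [0,0,0.03],
    [0,0,0]
  ],
  "twist": [0,0]
}}

```text
t: 11.55
eef_pos: [0.5838, -0.1004, 0.0651]
ee_rot: [-3.141, 0.002, -3.141]
force: [-4.8, 1.9, 14.0]
width: 0.0435
gripper_force: 20.0
```

Call:
{"op": "play_rows", "data": {
  "travel": [
    [0,0,-0.03],
    [0,0,0],
    [0,0,0],
    [0,0,0],
    [0,0,0],
    [0,0,0]
  ],
  "twist": [0,0,0,0,0,0],
  "fingers": 1
}}

```text
t: 12.3
eef_pos: [0.5832, -0.1004, 0.064]
ee_rot: [-3.142, -0.0, 3.142]
force: [-0.3, -0.1, 0.2]
width: 0.0872
gripper_force: 0.0
```

Call:
{"op": "play_rows", "data": {
  "travel": [
    [0,0,-0.3],
    [0,0,-0.8],
    [0,0,-0.9],
    [0,0,-0.9],
    [0,0,-0.8],
    [0,0,0]
  ],
  "twist": [0,0,0,0,0,0]
}}

```text
t: 13.05
eef_pos: [0.5843, -0.1004, 0.1588]
ee_rot: [3.141, 0.004, -3.141]
force: [0.4, -1.0, 0.3]
width: 0.0879
gripper_force: 0.0
```

```bash
python3 - <<'E'
from loc import *
F=imaging.grab_frame("side");T=imaging.grab_frame("top"); print(arm.get_state()["eef_pos"])
for k,g,z in(("middle",(.584,-.1005),.004),("tube",(.595,.082),0),("cap",(.586,.25),0)):
    for f in(F,T):
        a,i=fit(f,k,g,z); print(k,a,i)
cv2.imwrite("pics/s3.png",cv2.resize(F["pixels"][120:260,180:360,::-1],None,fx=4,fy=4))
E
```

```text
[ 0.58299546 -0.10036385  0.15663771]
middle [ 0.58351838 -0.09964594] 0.678785502910614
middle [ 0.59220313 -0.11128125] 0.3845813274383545
tube [0.59522055 0.08043605] 0.967738687992096
tube [0.58216797 0.09404102] 0.4787098169326782
cap [0.58660481 0.24846755] 0.9352562427520752
cap [0.5742539  0.26448033] 0.4348059296607971
```

View pics/s3.png

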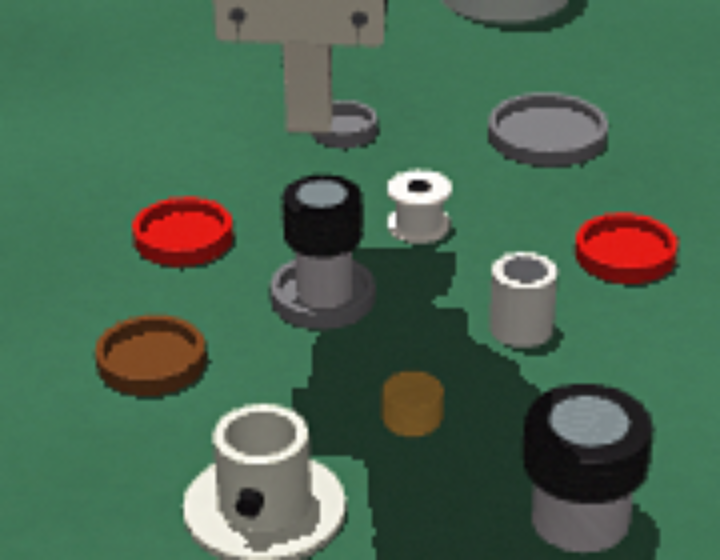

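The middle eyepiece stands upright in its grey rest. Next is the cap.

Call:
{"op": "play_rows", "data": {
  "travel": [
    [0,0.876,0],
    [0,0.876,0],
    [0,0.876,0],
    [0,0.876,0],
    [0,0.876,0],
    [0,0.876,0],
    [0,0.876,0],
    [0,0.876,0]
  ],
  "twist": [0,0,0,0,0,0,0,0]
}}

```text
t: 14.15
eef_pos: [0.5831, 0.0761, 0.1564]
ee_rot: [-3.141, -0.0, 3.142]
force: [0.3, -0.9, 0.4]
width: 0.0877
gripper_force: 0.0
```

Call:
{"op": "play_rows", "data": {
  "travel": [
    [-0.1,0.876,0],
    [0,0.876,0],
    [0,0.876,0],
    [0,0.876,0],
    [0,0.876,0],
    [0,0.876,0],
    [0,0.876,0],
    [0,0.876,0]
  ],
  "twist": [0,0,0,0,0,0,0,0]
}}

```text
t: 15.15
eef_pos: [0.5856, 0.2515, 0.1565]
ee_rot: [-3.142, -0.0, -3.141]
force: [0.7, -0.3, 0.1]
width: 0.0876
gripper_force: 0.0
```

Call:
{"op": "play_rows", "data": {
  "travel": [
    [0,0,0.7],
    [0,0,0.7],
    [0,0,0.7],
    [0,0,0.7],
    [0,0,0.7],
    [0,0,0.6],
    [0,0,0],
    [0,0,0]
  ],
  "twist": [0,0,0,0,0,0,0,0]
}}

```text
t: 16.15
eef_pos: [0.5861, 0.2502, 0.0545]
ee_rot: [3.141, 0.001, -3.141]
force: [-0.1, 0.2, -0.3]
width: 0.0873
gripper_force: 0.0
```

Call:
{"op": "play_rows", "data": {
  "travel": [
    [0,0,0.2],
    [0,0,0.17],
    [0,0,0],
    [0,0,0]
  ],
  "twist": [0,0,0,0]
}}

```text
t: 16.65
eef_pos: [0.5857, 0.25, 0.0449]
ee_rot: [-3.142, 0.0, -3.142]
force: [-0.1, -0.2, 0.9]
width: 0.0877
gripper_force: 0.0
```

Call:
{"op": "play_rows", "data": {
  "travel": [
    [0,0,0],
    [0,0,0],
    [0,0,0],
    [0,0,0],
    [0,0,0],
    [0,0,0],
    [0,0,0],
    [0,0,0]
  ],
  "twist": [0,0,0,0,0,0,0,0],
  "fingers": 0,
  "newtons": 12
}}

```text
t: 17.65
eef_pos: [0.5857, 0.25, 0.0448]
ee_rot: [3.142, 0.0, -3.142]
force: [-0.1, 0.1, -0.9]
width: 0.0218
gripper_force: 12.0
```

Call:
{"op": "play_rows", "data": {
  "travel": [
    [0,0,-0.3],
    [0,0,-0.7],
    [0,0,-0.8],
    [0,0,-0.8],
    [0,0,-0.8],
    [0,0,-0.6],
    [0,0,0]
  ],
  "twist": [0,0,0,0,0,0,0],
  "newtons": 15
}}

```text
t: 18.52
eef_pos: [0.5864, 0.2505, 0.1468]
ee_rot: [3.14, 0.003, -3.141]
force: [-0.3, 0.5, -0.7]
width: 0.0216
gripper_force: 15.0
```

Call:
{"op": "play_rows", "data": {
  "travel": [
    [-0.045,-0.84,0],
    [-0.045,-0.84,0],
    [-0.045,-0.84,0],
    [-0.045,-0.84,0],
    [-0.045,-0.84,0],
    [-0.045,-0.84,0],
    [-0.045,-0.84,0],
    [-0.045,-0.84,0]
  ],
  "twist": [0,0,0,0,0,0,0,0]
}}

```text
t: 19.52
eef_pos: [0.5947, 0.0806, 0.1449]
ee_rot: [3.142, 0.0, -3.142]
force: [0.1, -1.0, 0.0]
width: 0.0216
gripper_force: 15.0
```

Call:
{"op": "play_rows", "data": {
  "travel": [
    [0,0,0.6],
    [0,0,0.6],
    [0,0,0.6],
    [0,0,0],
    [0,0,0]
  ],
  "twist": [0,0,0,0,0]
}}

```text
t: 20.15
eef_pos: [0.5949, 0.0824, 0.0998]
ee_rot: [-3.141, -0.0, -3.141]
force: [1.0, 1.0, -0.8]
width: 0.0213
gripper_force: 15.0
```

```bash
python3 - <<'E'
from loc import *
f=imaging.grab_frame("side"); s=arm.get_state(); print(s["eef_pos"],s["force"])
u=proj(f,[(.595,.082,.05)])[0]; print(u)
for r,z,x,c in((.023,.05,(.595,.0815),(0,0,255)),(.033,s["eef_pos"][2]-.0448,s["eef_pos"][:2],(255,0,0))):
    print(proj(f,[(x[0]+d*r,x[1],z) for d in(-1,1)]).round(1).tolist())
cv2.imwrite("pics/s4.png",cv2.resize(f["pixels"][160:280,180:330,::-1],None,fx=4,fy=4))
E
```

```text
[0.59498836 0.08238415 0.10010999] [ 0.85557787  0.0504308  -0.08185138]
[244.88465994 228.24100067]
[[257.0, 228.6], [232.9, 227.5]]
[[262.1, 227.0], [227.5, 225.4]]
```

View pics/s4.png

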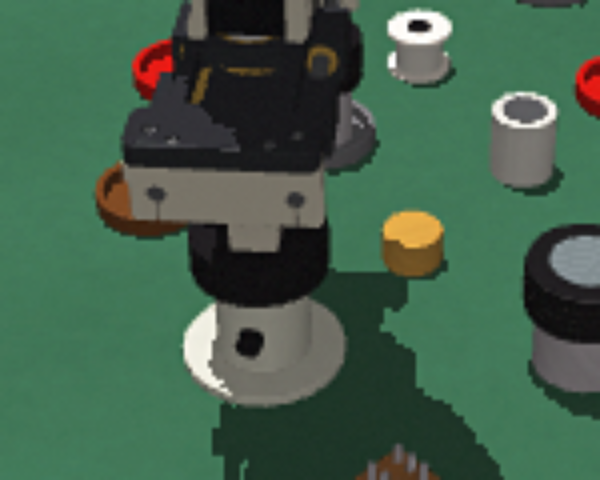

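The cap (crop columns 190–329) sits about 1 px, roughly 2 mm, off the tube centre (215–312). That is well inside the 7 mm play, so I'll lower it.

Call:
{"op": "play_rows", "data": {
  "travel": [
    [0,0,0.2],
    [0,0,0.2],
    [0,0,0.2],
    [0,0,0.2],
    [0,0,0],
    [0,0,0.08],
    [0,0,0]
  ],
  "twist": [0,0,0,0,0,0,0]
}}

```text
t: 21.08
eef_pos: [0.5947, 0.082, 0.0778]
ee_rot: [-3.142, -0.0, -3.141]
force: [-0.9, -0.6, -0.4]
width: 0.021
gripper_force: 15.0
```

Call:
{"op": "play_rows", "data": {
  "travel": [
    [0,0,0.05],
    [0,0,0]
  ],
  "twist": [0,0]
}}

```text
t: 21.32
eef_pos: [0.5949, 0.0821, 0.0768]
ee_rot: [3.141, 0.0, -3.141]
force: [-0.4, -0.0, 1.0]
width: 0.0217
gripper_force: 15.0
```

Call:
{"op": "play_rows", "data": {
  "travel": [
    [0,0,0.03],
    [0,0,0]
  ],
  "twist": [0,0]
}}

```text
t: 21.58
eef_pos: [0.5948, 0.082, 0.0767]
ee_rot: [3.142, 0.001, -3.141]
force: [-3.3, 0.2, 7.1]
width: 0.0215
gripper_force: 15.0
```

Call:
{"op": "play_rows", "data": {
  "travel": [
    [0,0,-0.02],
    [0,0,0],
    [0,0,0],
    [0,0,0],
    [0,0,0],
    [0,0,0],
    [0,0,0]
  ],
  "twist": [0,0,0,0,0,0,0],
  "fingers": 1
}}

```text
t: 22.45
eef_pos: [0.5947, 0.082, 0.0763]
ee_rot: [-3.142, -0.0, -3.142]
force: [-0.3, 0.6, 0.2]
width: 0.0849
gripper_force: 0.0
```

Call:
{"op": "play_rows", "data": {
  "travel": [
    [0,0,-0.4],
    [0,0,-0.9],
    [0,0,-0.9],
    [0,0,-0.9],
    [0,0,-0.4],
    [0,0,0]
  ],
  "twist": [0,0,0,0,0,0]
}}

```text
t: 23.2
eef_pos: [0.5949, 0.0821, 0.1646]
ee_rot: [3.141, 0.001, -3.142]
force: [-0.0, 0.4, -0.8]
width: 0.0871
gripper_force: 0.0
```

Call:
{"op": "play_rows", "data": {
  "travel": [
    [0.5,0.85,0],
    [0.5,0.85,0],
    [0.5,0.85,0],
    [0.5,0.85,0],
    [0.5,0.85,0],
    [0.5,0.85,0],
    [0.5,0.85,0],
    [0.5,0.85,0]
  ],
  "twist": [0,0,0,0,0,0,0,0]
}}

```text
t: 24.2
eef_pos: [0.4937, 0.2523, 0.1627]
ee_rot: [-3.14, -0.001, 3.142]
force: [0.5, -0.5, 0.2]
width: 0.0878
gripper_force: 0.0
```

```bash
python3 - <<'E'
from loc import *
F=imaging.grab_frame("side"); s=arm.get_state(); print(s["eef_pos"])
for k,g,z in(("middle",(.584,-.1005),.004),("tube+cap",(.595,.082),0),("small",(.469,.294),0)):
    a,i=fit(F,k,g,z); print(k,a,i)
cv2.imwrite("pics/s5.png",cv2.resize(F["pixels"][160:280,180:360,::-1],None,fx=4,fy=4))
E
```

```text
[0.49297806 0.25406584 0.16275881]
middle [ 0.58362461 -0.10049665] 0.5646642446517944
tube+cap [0.5950083  0.08029623] 0.8067786693572998
small [0.46988942 0.29385931] 0.9086442589759827
```

View pics/s5.png

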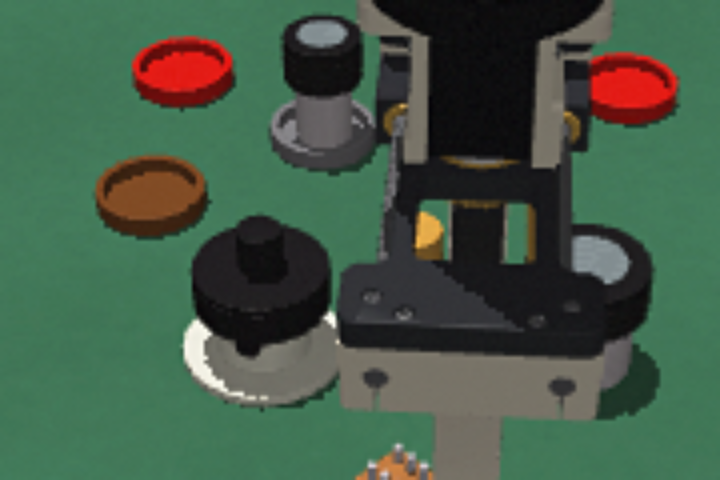

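The cap sits level, fully down over the tube at (262,280) in the crop. Next is the small eyepiece.

Call:
{"op": "play_rows", "data": {
  "travel": [
    [0.24,0.41,0.4],
    [0.24,0.41,0.4],
    [0.24,0.41,0.4],
    [0.24,0.41,0.4],
    [0,0,0.5],
    [0,0,0],
    [0,0,0]
  ],
  "twist": [0,0,0,0,0,0,0]
}}

```text
t: 25.12
eef_pos: [0.4709, 0.2928, 0.1114]
ee_rot: [-3.141, 0.0, 3.141]
force: [0.1, 0.1, -0.5]
width: 0.0881
gripper_force: 0.0
```

Call:
{"op": "play_rows", "data": {
  "travel": [
    [0,0,0.7],
    [0,0,0.7],
    [0,0,0.7],
    [0,0,0.6],
    [0,0,0],
    [0,0,0]
  ],
  "twist": [0,0,0,0,0,0]
}}

```text
t: 25.88
eef_pos: [0.471, 0.2932, 0.0444]
ee_rot: [3.141, 0.001, -3.141]
force: [-1.1, 0.2, -0.0]
width: 0.0879
gripper_force: 0.0
```

Call:
{"op": "play_rows", "data": {
  "travel": [
    [0.04,0,0.15],
    [0,0,0],
    [0,0,0]
  ],
  "twist": [0,0,0]
}}

```text
t: 26.25
eef_pos: [0.4697, 0.2931, 0.0403]
ee_rot: [3.141, 0.0, -3.141]
force: [0.5, 0.3, -0.1]
width: 0.0874
gripper_force: 0.0
```

Call:
{"op": "play_rows", "data": {
  "travel": [
    [0,0,0],
    [0,0,0],
    [0,0,0],
    [0,0,0],
    [0,0,0],
    [0,0,0],
    [0,0,0],
    [0,0,0]
  ],
  "twist": [0,0,0,0,0,0,0,0],
  "fingers": 0,
  "newtons": 12
}}

```text
t: 27.25
eef_pos: [0.4697, 0.293, 0.0401]
ee_rot: [3.142, -0.0, -3.142]
force: [1.1, -0.9, 0.6]
width: 0.0255
gripper_force: 12.0
```

Call:
{"op": "play_rows", "data": {
  "travel": [
    [0,0,-0.3],
    [0,0,-0.8],
    [0,0,-0.9],
    [0,0,-0.9],
    [0,0,-0.9],
    [0,0,-0.9],
    [0,0,-0.5],
    [0,0,0]
  ],
  "twist": [0,0,0,0,0,0,0,0],
  "newtons": 15
}}

```text
t: 28.25
eef_pos: [0.4699, 0.2933, 0.1709]
ee_rot: [3.14, 0.001, -3.142]
force: [0.2, 1.7, -1.1]
width: 0.0255
gripper_force: 15.0
```

Call:
{"op": "play_rows", "data": {
  "travel": [
    [-0.198,-0.977,0],
    [-0.198,-0.977,0],
    [-0.198,-0.977,0],
    [-0.198,-0.977,0],
    [-0.198,-0.977,0],
    [-0.198,-0.977,0],
    [-0.198,-0.977,0],
    [-0.198,-0.977,0]
  ],
  "twist": [0,0,0,0,0,0,0,0]
}}

```text
t: 29.25
eef_pos: [0.5086, 0.0956, 0.169]
ee_rot: [-3.141, -0.002, 3.141]
force: [0.8, 0.3, -0.4]
width: 0.0255
gripper_force: 15.0
```

Call:
{"op": "play_rows", "data": {
  "travel": [
    [-0.198,-0.977,0],
    [-0.198,-0.977,0],
    [-0.198,-0.977,0],
    [-0.198,-0.977,0],
    [-0.198,-0.977,0],
    [-0.198,-0.977,0],
    [-0.198,-0.977,0],
    [-0.198,-0.977,0]
  ],
  "twist": [0,0,0,0,0,0,0,0]
}}

```text
t: 30.25
eef_pos: [0.5478, -0.0995, 0.1688]
ee_rot: [-3.141, -0.002, 3.141]
force: [1.1, -0.1, -0.3]
width: 0.0256
gripper_force: 15.0
```

Call:
{"op": "play_rows", "data": {
  "travel": [
    [-0.198,-0.977,0],
    [-0.198,-0.977,0],
    [-0.198,-0.977,0],
    [-0.198,-0.977,0],
    [-0.198,-0.977,0],
    [-0.198,-0.977,0],
    [-0.198,-0.977,0],
    [-0.198,-0.977,0]
  ],
  "twist": [0,0,0,0,0,0,0,0]
}}

```text
t: 31.25
eef_pos: [0.5873, -0.2946, 0.1686]
ee_rot: [3.141, -0.002, 3.141]
force: [1.1, -0.6, -1.1]
width: 0.0256
gripper_force: 15.0
```

Call:
{"op": "play_rows", "data": {
  "travel": [
    [0,0,0.9],
    [0,0,0.9],
    [0,0,0.9],
    [0,0,0.9],
    [0,0,0.7],
    [0,0,0.4],
    [0,0,0],
    [0,0,0]
  ],
  "twist": [0,0,0,0,0,0,0,0]
}}

```text
t: 32.25
eef_pos: [0.589, -0.2934, 0.0533]
ee_rot: [-3.141, 0.001, -3.141]
force: [0.3, -0.5, -0.5]
width: 0.0261
gripper_force: 15.0
```

```bash
python3 - <<'E'
from loc import *
F=imaging.grab_frame("side");s=arm.get_state(); print(s["eef_pos"])
T=imaging.grab_frame("top")
a=cv2.resize(F["pixels"][110:220,220:350,::-1],None,fx=4,fy=4)
b=cv2.resize(T["pixels"][140:250,430:500,::-1],None,fx=4,fy=4)
cv2.imwrite("pics/s6.png",np.hstack([a,b]))
E
```

```text
[ 0.58904931 -0.29337294  0.05347381]
```

View pics/s6.png

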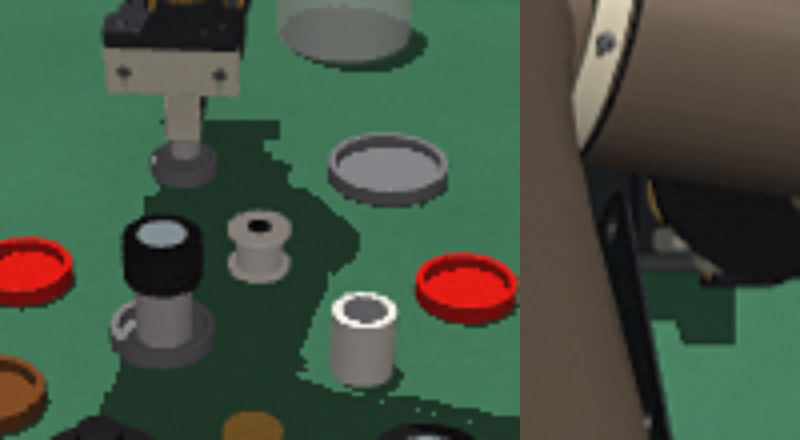

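The small barrel at (185,155) in the crop is centred in the small rest, about 9 mm above the floor.

Call:
{"op": "play_rows", "data": {
  "travel": [
    [0,0,0.15],
    [0,0,0.12],
    [0,0,0.07],
    [0,0,0],
    [0,0,0]
  ],
  "twist": [0,0,0,0,0]
}}

```text
t: 32.98
eef_pos: [0.5885, -0.2932, 0.0441]
ee_rot: [3.142, 0.0, -3.142]
force: [-0.1, 0.2, -0.8]
width: 0.0253
gripper_force: 15.0
```

Call:
{"op": "play_rows", "data": {
  "travel": [
    [0,0,0.04],
    [0,0,0]
  ],
  "twist": [0,0]
}}

```text
t: 33.22
eef_pos: [0.5888, -0.2932, 0.0439]
ee_rot: [-3.141, 0.001, -3.141]
force: [-1.4, 2.4, 5.8]
width: 0.0257
gripper_force: 15.0
```

Call:
{"op": "play_rows", "data": {
  "travel": [
    [0,0,0.03],
    [0,0,0]
  ],
  "twist": [0,0]
}}

```text
t: 33.48
eef_pos: [0.589, -0.2931, 0.0437]
ee_rot: [-3.141, 0.001, -3.141]
force: [-2.3, 3.8, 10.9]
width: 0.0257
gripper_force: 15.0
```

Call:
{"op": "play_rows", "data": {
  "travel": [
    [0,0,-0.04],
    [0,0,0],
    [0,0,0],
    [0,0,0],
    [0,0,0],
    [0,0,0],
    [0,0,0]
  ],
  "twist": [0,0,0,0,0,0,0],
  "fingers": 1
}}

```text
t: 34.35
eef_pos: [0.5885, -0.2932, 0.0433]
ee_rot: [-3.142, 0.0, -3.142]
force: [-1.2, 0.5, 0.1]
width: 0.0862
gripper_force: 0.0
```

Call:
{"op": "play_rows", "data": {
  "travel": [
    [0,0,-0.3],
    [0,0,-0.8],
    [0,0,-0.9],
    [0,0,-0.9],
    [0,0,-0.9],
    [0,0,-0.5],
    [0,0,0]
  ],
  "twist": [0,0,0,0,0,0,0]
}}

```text
t: 35.22
eef_pos: [0.589, -0.2933, 0.1519]
ee_rot: [-3.141, 0.002, -3.141]
force: [0.1, 0.2, -1.1]
width: 0.0879
gripper_force: 0.0
```

Call:
{"op": "play_rows", "data": {
  "travel": [
    [0.371,0.926,0],
    [0.371,0.926,0],
    [0.371,0.926,0],
    [0.371,0.926,0],
    [0.371,0.926,0],
    [0.371,0.926,0],
    [0.371,0.926,0],
    [0.371,0.926,0]
  ],
  "twist": [0,0,0,0,0,0,0,0]
}}

```text
t: 36.22
eef_pos: [0.5133, -0.1073, 0.1498]
ee_rot: [-3.142, -0.002, 3.141]
force: [0.3, 0.8, -0.1]
width: 0.0872
gripper_force: 0.0
```

```bash
python3 - <<'E'
from loc import *
F=imaging.grab_frame("side");s=arm.get_state(); print(s["eef_pos"])
for k,g,z in(("small",(.589,-.2935),.004),("large",(.440,.0775),0)):
    a,i=fit(F,k,g,z); print(k,a,i)
cv2.imwrite("pics/s7.png",cv2.resize(F["pixels"][110:250,210:370,::-1],None,fx=4,fy=4))
E
```

```text
[ 0.51226056 -0.10572222  0.14982197]
small [ 0.5885719  -0.29024713] 0.492348313331604
large [0.44073854 0.07610019] 0.9598268270492554
```

View pics/s7.png

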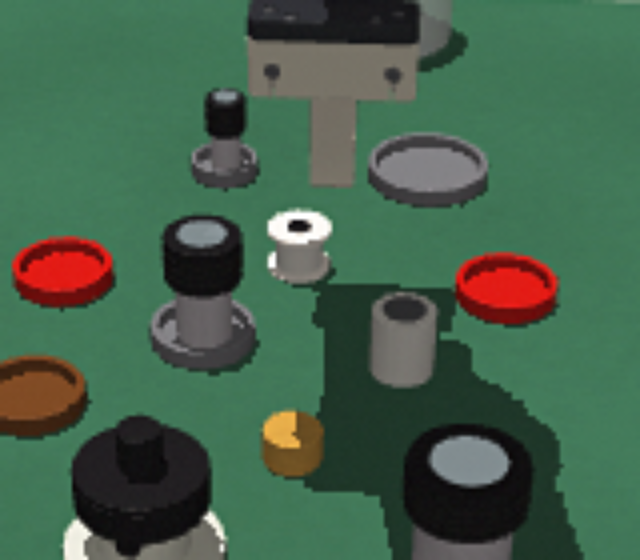

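The small eyepiece stands in its rest at (225,160). On to the large one.

Call:
{"op": "play_rows", "data": {
  "travel": [
    [0.372,0.926,0],
    [0.372,0.926,0],
    [0.372,0.926,0],
    [0.372,0.926,0],
    [0.372,0.926,0],
    [0.372,0.926,0],
    [0.372,0.926,0],
    [0.372,0.926,0]
  ],
  "twist": [0,0,0,0,0,0,0,0]
}}

```text
t: 37.28
eef_pos: [0.4391, 0.0776, 0.15]
ee_rot: [-3.141, -0.001, 3.141]
force: [0.3, -0.4, -0.2]
width: 0.0877
gripper_force: 0.0
```

Call:
{"op": "play_rows", "data": {
  "travel": [
    [0,0,0.7],
    [0,0,0.7],
    [0,0,0.7],
    [0,0,0.6],
    [0,0,0.6],
    [0,0,0.6],
    [0,0,0],
    [0,0,0]
  ],
  "twist": [0,0,0,0,0,0,0,0]
}}

```text
t: 38.28
eef_pos: [0.4399, 0.0771, 0.0534]
ee_rot: [-3.141, -0.0, -3.142]
force: [-0.9, -0.5, 0.2]
width: 0.0875
gripper_force: 0.0
```

Call:
{"op": "play_rows", "data": {
  "travel": [
    [0,0,0.12],
    [0,0,0],
    [0,0,0],
    [0,0,0],
    [0,0,0],
    [0,0,0],
    [0,0,0],
    [0,0,0]
  ],
  "twist": [0,0,0,0,0,0,0,0],
  "fingers": 0,
  "newtons": 20
}}

```text
t: 39.28
eef_pos: [0.4401, 0.0774, 0.0505]
ee_rot: [3.141, 0.0, -3.141]
force: [-1.6, 1.3, 4.8]
width: 0.0595
gripper_force: 20.0
```

Call:
{"op": "play_rows", "data": {
  "travel": [
    [0,0,-0.3],
    [0,0,-0.8],
    [0,0,-0.9],
    [0,0,-0.9],
    [0,0,-0.9],
    [0,0,-0.7],
    [0,0,-0.3],
    [0,0,0]
  ],
  "twist": [0,0,0,0,0,0,0,0],
  "newtons": 25
}}

```text
t: 40.28
eef_pos: [0.4397, 0.0771, 0.1703]
ee_rot: [3.141, 0.0, 3.141]
force: [-0.5, -0.7, -3.7]
width: 0.0593
gripper_force: 25.0
```

Call:
{"op": "play_rows", "data": {
  "travel": [
    [-0.04,-0.931,0],
    [-0.04,-0.931,0],
    [-0.04,-0.931,0],
    [-0.04,-0.931,0],
    [-0.04,-0.931,0],
    [-0.04,-0.931,0],
    [-0.04,-0.931,0],
    [-0.04,-0.931,0]
  ],
  "twist": [0,0,0,0,0,0,0,0]
}}

```text
t: 41.28
eef_pos: [0.4471, -0.1098, 0.1692]
ee_rot: [-3.142, -0.002, 3.141]
force: [0.4, -0.0, -2.5]
width: 0.0598
gripper_force: 25.0
```

Call:
{"op": "play_rows", "data": {
  "travel": [
    [-0.04,-0.931,0],
    [-0.04,-0.931,0],
    [-0.04,-0.931,0],
    [-0.04,-0.931,0],
    [-0.04,-0.931,0],
    [-0.04,-0.931,0],
    [-0.04,-0.931,0],
    [-0.04,-0.931,0]
  ],
  "twist": [0,0,0,0,0,0,0,0]
}}

```text
t: 42.28
eef_pos: [0.4552, -0.2957, 0.1689]
ee_rot: [3.141, -0.002, 3.141]
force: [-0.0, -0.2, -1.7]
width: 0.0594
gripper_force: 25.0
```

Call:
{"op": "play_rows", "data": {
  "travel": [
    [0,0,0.8],
    [0,0,0.8],
    [0,0,0.8],
    [0,0,0.7],
    [0,0,0.6],
    [0,0,0.5],
    [0,0,0],
    [0,0,0]
  ],
  "twist": [0,0,0,0,0,0,0,0]
}}

```text
t: 43.28
eef_pos: [0.4562, -0.2953, 0.0657]
ee_rot: [-3.141, 0.0, -3.141]
force: [-0.3, 1.2, -2.4]
width: 0.0596
gripper_force: 25.0
```

```bash
python3 - <<'E'
from loc import *
F=imaging.grab_frame("side");s=arm.get_state(); print(s["eef_pos"])
cv2.imwrite("pics/s8.png",cv2.resize(F["pixels"][90:210,230:380,::-1],None,fx=4,fy=4))
E
```

```text
[ 0.45637302 -0.29535773  0.06590956]
```

View pics/s8.png

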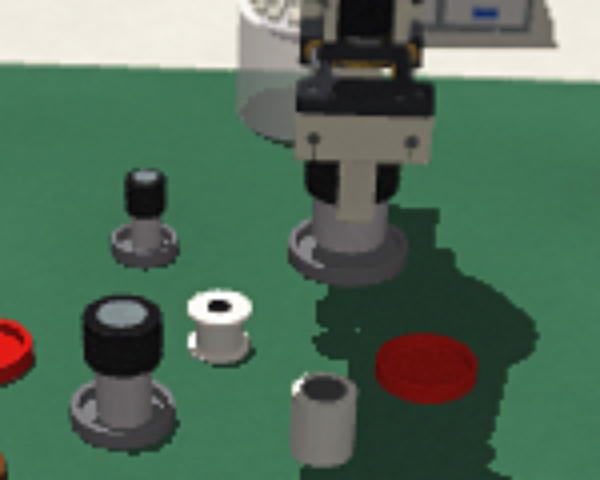

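The large barrel at (350,230) in the crop is centred in the large rest. I'll lower the last 11 mm.

Call:
{"op": "play_rows", "data": {
  "travel": [
    [0,0,0.15],
    [0,0,0.15],
    [0,0,0.12],
    [0,0,0],
    [0,0,0]
  ],
  "twist": [0,0,0,0,0]
}}

```text
t: 43.95
eef_pos: [0.4558, -0.2952, 0.0547]
ee_rot: [3.142, -0.0, -3.142]
force: [-0.7, 0.1, -1.8]
width: 0.0593
gripper_force: 25.0
```

Call:
{"op": "play_rows", "data": {
  "travel": [
    [0,0,0.04],
    [0,0,0]
  ],
  "twist": [0,0]
}}

```text
t: 44.2
eef_pos: [0.4559, -0.2952, 0.0545]
ee_rot: [-3.141, 0.0, -3.141]
force: [-2.5, 3.3, 6.2]
width: 0.0596
gripper_force: 25.0
```

Call:
{"op": "play_rows", "data": {
  "travel": [
    [0,0,0.02],
    [0,0,0]
  ],
  "twist": [0,0]
}}

```text
t: 44.45
eef_pos: [0.4559, -0.2952, 0.0545]
ee_rot: [-3.141, 0.0, -3.141]
force: [-3.7, 3.7, 10.7]
width: 0.0594
gripper_force: 25.0
```

Call:
{"op": "play_rows", "data": {
  "travel": [
    [0,0,-0.03],
    [0,0,0],
    [0,0,0],
    [0,0,0],
    [0,0,0],
    [0,0,0]
  ],
  "twist": [0,0,0,0,0,0],
  "fingers": 1
}}

```text
t: 45.2
eef_pos: [0.4559, -0.2952, 0.054]
ee_rot: [3.142, -0.0, 3.142]
force: [0.8, 0.6, 0.6]
width: 0.0875
gripper_force: 0.0
```

Call:
{"op": "play_rows", "data": {
  "travel": [
    [0,0,-0.3],
    [0,0,-0.8],
    [0,0,-0.9],
    [0,0,-0.9],
    [0,0,-0.9],
    [0,0,-0.9],
    [0,0,-0.9],
    [0,0,0]
  ],
  "twist": [0,0,0,0,0,0,0,0]
}}

```text
t: 46.2
eef_pos: [0.4569, -0.2956, 0.1965]
ee_rot: [-3.14, 0.004, -3.141]
force: [-0.6, -0.0, -1.3]
width: 0.0875
gripper_force: 0.0
```

Call:
{"op": "play_rows", "data": {
  "travel": [
    [0,-0.9,0],
    [0,-0.9,0],
    [0,-0.9,0],
    [0,-0.9,0],
    [0,-0.9,0],
    [0,-0.9,0],
    [0,0,0],
    [0,0,0]
  ],
  "twist": [0,0,0,0,0,0,0,0]
}}

```text
t: 47.2
eef_pos: [0.4557, -0.4303, 0.1937]
ee_rot: [3.141, -0.0, 3.141]
force: [-0.4, 0.3, 1.0]
width: 0.0876
gripper_force: 0.0
```

```bash
python3 - <<'E'
from loc import *
F=imaging.grab_frame("side");T=imaging.grab_frame("top");s=arm.get_state(); print(s["eef_pos"],s["force"])
for k,g,z in(("small",(.589,-.2935),.004),("large",(.456,-.2955),.004),("tube+cap",(.595,.082),0),("spacer",(.4705,-.0806),0),("spool",(.534,-.182),0),("tin",(.527,.0035),0),("block",(.523,.182),0)):
    a,i=fit(F,k,g,z); b,j=fit(T,k,g,z); print(k,a.round(4),round(i,2),b,round(j,2))
a=cv2.resize(F["pixels"][90:290,190:390,::-1],None,fx=2.2,fy=2.2)
b=cv2.resize(T["pixels"][120:320,230:390,::-1],None,fx=2.2,fy=2.2)
cv2.imwrite("pics/s9.png",np.hstack([a,b]))
E
```

```text
[ 0.45588333 -0.42985969  0.19408859] [-0.47150197 -0.41377968  0.650915  ]
small [ 0.5886 -0.2902] 0.6 [ 0.59057514 -0.27888591] 0.52
large [ 0.4563 -0.2897] 0.63 [ 0.45678987 -0.28761323] 0.7
tube+cap [0.595  0.0804] 0.94 [0.59436086 0.0828557 ] 0.96
spacer [ 0.4707 -0.0824] 0.88 [ 0.47035704 -0.07893922] 0.94
spool [ 0.5337 -0.184 ] 0.87 [ 0.53366151 -0.17976251] 0.95
tin [0.5274 0.0018] 0.94 [0.52673103 0.00572807] 0.95
block [0.5231 0.1828] 0.76 [0.52242296 0.18133523] 0.79
```

View pics/s9.png

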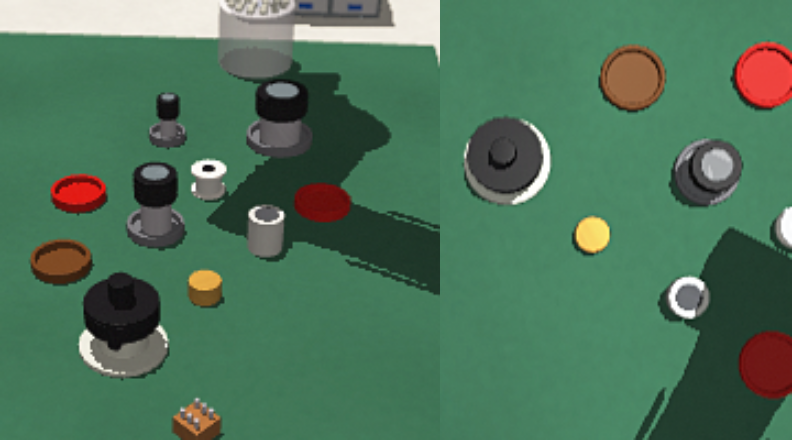

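All three eyepieces stand upright in their rests, the cap is seated, and the bystanders haven't moved. Handing in.

```bash
python3 -c "
from station import arm
print(arm.job_done())"
```

```text
the job is handed in; nothing more can be done
None
```

The job is handed in after about 47 s of robot time: the middle, small and large eyepieces stand upright in their matching grey rests, the dust cap sits level and fully down on the tube, everything was done in the order asked, and the spacer, spool and other bystanders have not moved.

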